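# Release the latched key on the select box

## Task

One of the four identical blue keys on the grey key box was left latched down from the last run. Find it, tapping the keys lightly with a fingertip if need be, then press that key all the way home and let go so that it springs fully up; none of the other three may be pressed in by more than a light tap. Leave all four keys up, and do not shift, tip or pick up any of the loose things around and on the box.

Things in the scene. Friction and masses are not known exactly. Their poses are not given: they have to be found in the camera images.
- keybox: grey key box fixed to the bench, 160 mm deep (x), 250 mm wide (y), flat top 55 mm above the bench; origin at the centre of its underside, on the bench; its own x points away from the robot, y to the left, z up; it may be turned by up to 0.45 rad. Four square blue keys in a row along its y, near its front edge: caps 26 x 26 mm, 50 mm between centres
- place1 (a point): leftmost (+y end of the box) place in the key row: a point fixed to the box at the centre of the top face that an unpressed key has there (14 mm above the box's top, 69 mm above the bench); which key is in this place is not told
- place2 (a point): second from the left place in the key row: a point fixed to the box at the centre of the top face that an unpressed key has there (14 mm above the box's top, 69 mm above the bench); which key is in this place is not told
- place3 (a point): third from the left place in the key row: a point fixed to the box at the centre of the top face that an unpressed key has there (14 mm above the box's top, 69 mm above the bench); which key is in this place is not told
- place4 (a point): rightmost (-y end) place in the key row: a point fixed to the box at the centre of the top face that an unpressed key has there (14 mm above the box's top, 69 mm above the bench); which key is in this place is not told
- latched_key (a joint): travel of the key that is latched at the start, in m, downward positive: 0 fully up, 0.004 latched, 0.009 home. Sprung up; from 4 mm it gives only above about 2.2 N, and takes about 3.5 to 4.5 N to go home. Pressed home (8 mm is enough) and let go, its catch opens and it springs fully up. Its place in the row is not told and changes from run to run
- free_key_a (a joint): travel of the first of the three unlatched keys, in m, downward positive: 0 fully up (its start), 0.009 home. Sprung up; starts to sink at about 1.2 N, home at about 3.5 N. Its place in the row is not told and changes from run to run
- free_key_b (a joint): travel of the second of the three unlatched keys, in m, downward positive: 0 fully up (its start), 0.009 home. Sprung up; starts to sink at about 1.2 N, home at about 3.5 N. Its place in the row is not told and changes from run to run
- free_key_c (a joint): travel of the third of the three unlatched keys, in m, downward positive: 0 fully up (its start), 0.009 home. Sprung up; starts to sink at about 1.2 N, home at about 3.5 N. Its place in the row is not told and changes from run to run
- weight: brass calibration weight, 26 mm across, 33 mm high, standing on top of the key box near its far right corner, about 80 mm behind the row of keys; loose; origin at the centre of its underside
- sensor: white sensor block 70 x 70 x 30 mm with a copper window on top, lying on the bench to the left of the box; loose; origin at the centre of its underside
- jar: closed sample jar, 48 mm across, 60 mm high, standing on the bench to the right of the box; loose; origin at the centre of its underside
- driver: screwdriver about 160 mm long lying on the bench behind the box (beyond it from the robot); loose; origin under its middle
- puck: aluminium sample puck, 40 mm across, 25 mm high, on the bench to the right of the box; loose; origin at the centre of its underside
- dish: shallow white dish, 80 mm across, 20 mm high, on the bench behind and to the left of the box; loose; origin at the centre of its underside

How it is judged:
On the way, in this order (a step that is already met when the one before it is completed fails the run):
1. the latched key is pressed in, from 4 mm to beyond 6 mm (value of joint latched_key above 0.006 m), for 0.02 s.
2. the latched key has come fully up (less than 1.5 mm down) (value of joint latched_key below 0.0015 m), for 0.2 s.
At the end, for the whole second after the job is handed in: All four keys stand fully up (each less than 1.5 mm down), the one that was latched included, and every loose thing is at rest within 20 mm of where it began (value of joint each of latched_key, free_key_a, free_key_b, free_key_c below 0.0015 m and distance of each of weight, sensor, jar, driver, puck, dish from where it was at the start of the episode below 0.02 m and linear speed of each of weight, sensor, jar, driver, puck, dish below 0.02 m/s); the robot touches nothing.
It fails at once if one of the three unlatched keys is pressed in by more than 6 mm (value of joint any of free_key_a, free_key_b, free_key_c above 0.006 m).
It fails at once if a loose thing is moved or lifted by more than 20 mm, or tipped over by more than 0.4 rad (distance of any of weight, sensor, jar, driver, puck, dish from where it was at the start of the episode above 0.02 m or angle between any of weight, sensor, jar, puck, dish's own z axis and vertical above 0.4 rad).
It also fails if it takes over 54 s, if anything falls off the work surface, if the arm or the gripper's body presses on something with over 40 N, if the wrist force passes 120 N, or if a joint passes its speed limit or range.

## Robot

A 6-joint arm with a two-finger parallel gripper is mounted at the origin on the work surface. World frame = base frame: x ahead of the robot, y to its left, z up, the work surface at z = 0. Lengths are in m, angles in rad, forces in N, time in s.
With the tool pointing down it reaches from about 0.325 to 0.925 m from the base axis. Payload 3.1 kg.
Tool frame: the origin (TCP) lies at the very end of the fingers, on their centre line; the grasp point (between the pads) lies ctrl.tcp_to_grasp behind it (ctrl.tcp_to_grasp is the distance from the TCP to the grasp point, in m); z points along the fingers, x is the direction in which the jaws open and shut, and the axes are right-handed (so a half turn about z gives the same grasp; the last joint's range is limited). The gripper opens to 85 mm and grips with 20 to 120 N. Pads are 22 mm wide; open, the fingers measure 114 mm over their backs; the gripper's body (76 mm by 85 mm) begins 54 mm behind the grasp point. The pads swing forward as they close: fully open they stand 13 mm farther back than shut.
Start: joints at [1.029, 0.217, 1.613, -0, 1.311, -0.112], TCP at [0.26, 0.568, 0.2] pointing down, gripper open.
Joint ranges: [-2.75, 2.75], [-0.78, 2.1], [0.31, 2.55], [-1.13, 4.27], [0.13, 2.63], [-2.58, 2.58]. Speed limits (rad/s): [2.79, 2.79, 3.14, 3.14, 3.14, 3.14].

## Interface

Orientations are given as a unit quaternion [x, y, z, w].
In Python, from station import ctrl gives the robot as it stands.
- The arm moves only by the tool arm_command, never from a script. Its argument "plan" is a list that holds one entry, the list of rows, each a list of 7 numbers: the shift along the world's x, y, z scaled (see below), then the turn, a rotation vector about the world's x, y, z scaled (see below), then the opening, from -1 (shut) to 1 (fully open). In form: [[[dx, dy, dz, rx, ry, rz, jaw], ...]]. A call has 1 to 20 rows; each row is the pose to reach, as a shift and turn from the pose commanded when the call began, turning the shorter way round; what a row does not reach only later rows make up. The controller multiplies each number of a shift by 0.25 m and each number of a turn by 180 degrees. A row lasts 1/10 s, in which the tool goes at most 50 mm and 8.59 degrees, less where a joint would pass 70% of its speed; a pose out of reach is approached as far as the arm can. A call with a number of a shift or a turn outside -1 to 1 is refused whole. A call with a gripper value outside its range is refused whole. The fingers move at their own pace and stop on an object; "squeeze" is the grip in N (left out, the last holds). Time passes only in rows, so rows that repeat a pose let the fingers close. It gives the time, the measured TCP pose, the force and the opening at its end, in the units of the state.
- ctrl.read_state(): the state, without advancing time (a new reading comes with each control period).
- ctrl.capture(name): name is "scene" or "top" or "wrist"; returns the picture (480x640x3 uint8, red, green, blue); there is no depth.
- ctrl.camera_params(name): a dict with "fx", "fy", "cx", "cy" (pixels), "cam_to_world" (4x4, takes a point from camera to world coordinates); the wrist camera has in their place "T_tool_cam" (4x4, takes a point from camera to tool coordinates, whose origin is the TCP and whose axes are the tool frame's). Camera axes: x right, y up, looking along -z (the intrinsics and any distortion apply to the point x, -y, -z); pixel columns grow to the right and rows downward; lengths in m; the calibration is good to about 2 mm. A picture is of the moment at which its call begins: read the wrist's pose just before it. camera_params takes no time and is no camera call.
- ctrl.close_job(): hands the job in, once; it reports no verdict.
The state is a dict: "time": time; "joint_positions": joint angles; "joint_velocities": joint speeds; "joint_torque": joint torques, N m; "tool_pos": TCP position; "ee_rot": TCP orientation; "wrist_force": force on the tool from outside, world axes, zero at the start; "torque": the same for the moment, N m; "grip_width": opening from 0.0 (shut) to 1.0 (fully open).
Only numpy, scipy, OpenCV 4.12 (cv2) and the standard library are available. Lean on these libraries where they do the work, as an engineer would, in place of code of your own. Each camera call takes 0.05 s, during which the arm holds its last target. There are 200 camera calls.

## Working session

There is one attempt and no reset: what is moved stays moved. The work goes in short steps, Python scripts to look and compute and a tool call to move; the robot and the scene stay as the last step left them, time stands still between calls to the robot, and variables do not carry over. Pictures are saved under pics/ and viewed, about 8 in all and at most 12, crops included, and the job is handed in when it is done.

Besides the shell and the picture viewer there is one more tool, called after "Emit:" as name([rows], argument=value, ...), one row to a line, values as JSON. arm_command: Moves the arm, as the interface text tells. Shifts and turns lie within -1 to 1; 1 stands for 0.25 m of shift or 180 degrees of turn. Its arguments: {"type":"object","properties":{"plan":{"type":"array","items":{"type":"array","items":{"type":"array","items":{"type":"number"}}}},"squeeze":{"type":"number"}},"required":["plan"]}

```bash
mkdir -p pics; python3 - <<'E'
from station import ctrl
import cv2
s=ctrl.read_state();print(s)
for n in("top","scene"):
    cv2.imwrite(f"pics/{n}0.png",ctrl.capture(n)[:,:,::-1]);print(n,ctrl.camera_params(n))
print(ctrl.camera_params("wrist"),ctrl.tcp_to_grasp)
E
```

```text
{'time': 0.0, 'joint_positions': array([ 1.02879867e+00,  2.17759941e-01,  1.61494510e+00, -7.29076387e-06,
        1.31122818e+00, -1.12224123e-01]), 'joint_velocities': array([-0.00184401, -0.0014669 ,  0.00148713, -0.00047417,  0.00062786,
       -0.00056134]), 'joint_torque': array([ 1.14558788e-04, -3.96837580e+01, -3.03855228e+01, -9.78313597e-05,
        9.70517343e-03,  3.54269254e-06]), 'tool_pos': array([0.25995786, 0.56741153, 0.19875899]), 'ee_rot': array([ 8.41623815e-01,  5.40062944e-01, -1.04796914e-03,  5.20908873e-04]), 'wrist_force': array([ 0.23281152, -0.00257264,  0.50051345]), 'torque': array([-0.00160785,  0.02693713, -0.01880604]), 'grip_width': 0.9976076130675721}
top {'fx': 583.0142743050394, 'fy': 583.0142743050394, 'cx': 321.305088042496, 'cy': 248.09358374993914, 'cam_to_world': array([[ 0.01029267,  0.98386364, -0.17862361,  0.43075468],
       [-0.99957719,  0.01498134,  0.02491988,  0.05076968],
       [ 0.02719379,  0.17829159,  0.98360185,  0.92276732],
       [ 0.        ,  0.        ,  0.        ,  1.        ]])}
scene {'fx': 569.4920766884431, 'fy': 569.4920766884431, 'cx': 323.29508618731876, 'cy': 239.35274606545917, 'cam_to_world': array([[ 0.5833738 , -0.4882793 ,  0.64904417,  1.20850509],
       [ 0.81217452,  0.3439142 , -0.47127016, -0.41807177],
       [ 0.00689596,  0.80206381,  0.59719854,  0.6254733 ],
       [ 0.        ,  0.        ,  0.        ,  1.        ]])}
{'fx': 432.43872398896747, 'fy': 432.43872398896747, 'cx': 321.37449316179544, 'cy': 238.29023246954134, 'T_tool_cam': array([[ 9.99999812e-01, -5.17520132e-04,  3.28487259e-04,
         4.79333024e-04],
       [-3.88447805e-04, -9.49586479e-01, -3.13504972e-01,
        -8.11851051e-02],
       [ 4.74172194e-04,  3.13504785e-01, -9.49586502e-01,
        -1.74009098e-01],
       [ 0.00000000e+00,  0.00000000e+00,  0.00000000e+00,
         1.00000000e+00]])} 0.0187
```

View pics/top0.png

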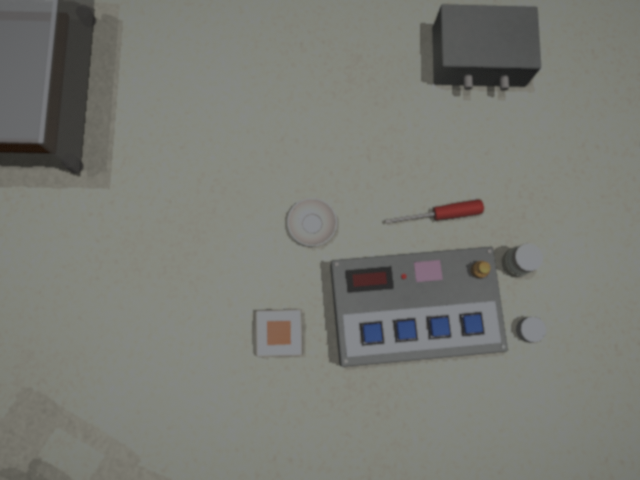

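View pics/scene0.png

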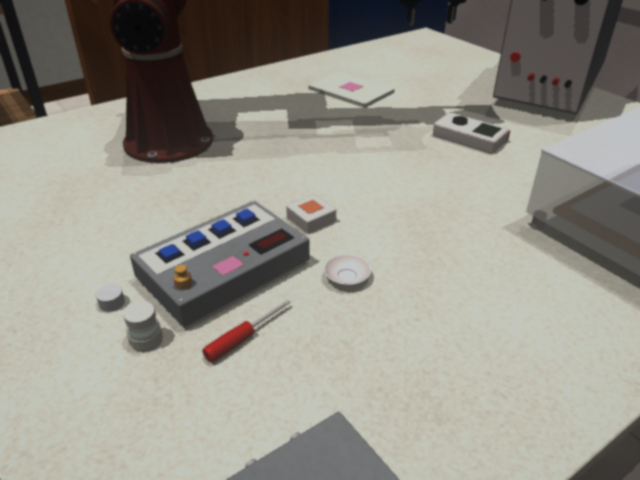

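```bash
cat >h.py <<'E'
from station import ctrl
import cv2,numpy as np
def blue(im,amin):
    h=cv2.cvtColor(im,cv2.COLOR_RGB2HSV)
    m=cv2.inRange(h,(108,150,70),(128,255,255))
    n,l,st,c=cv2.connectedComponentsWithStats(m)
    return [(c[i],st[i]) for i in range(1,n) if st[i,4]>amin and st[i,4]<20000]
def ray(p,uv,T=None):
    T=p["cam_to_world"] if T is None else T
    d=np.array([(uv[0]-p["cx"])/p["fx"],-(uv[1]-p["cy"])/p["fy"],-1])
    return T[:3,3],T[:3,:3]@d
def hit(o,d,z): return o+d*(z-o[2])/d[2]
E
python3 - <<'E'
from h import *
R={}
for n in("top","scene"):
    p=ctrl.camera_params(n)
    im=cv2.imread(f"pics/{n}0.png")[:,:,::-1]
    b=[x for x in blue(im,60) if x[1][4]<900]
    for c,s in b: print(n,c.round(1),s,hit(*ray(p,c),.069).round(4))
    R[n]=[ray(p,c) for c,s in b]
im=cv2.imread("pics/scene0.png")[190:290,120:320]
t=cv2.imread("pics/top0.png")[300:360,330:510]
cv2.imwrite("pics/c0.png",np.vstack([cv2.resize(im,(800,400),interpolation=2),cv2.resize(t,(600,200),interpolation=2).__class__(0) if 0 else cv2.copyMakeBorder(cv2.resize(t,(600,200),interpolation=2),0,0,0,200,0)]))
E
```

```text
scene [244.9 214.4] [238 210  15  10  89] [ 0.4665 -0.048   0.069 ]
scene [220.7 225.3] [213 221  16  10 102] [ 0.4718 -0.0975  0.069 ]
scene [195.2 236.8] [188 232  16  11 113] [ 0.477  -0.1468  0.069 ]
scene [168.5 250.8] [160 245  18  12 131] [ 0.4869 -0.1978  0.069 ]
```

View pics/c0.png

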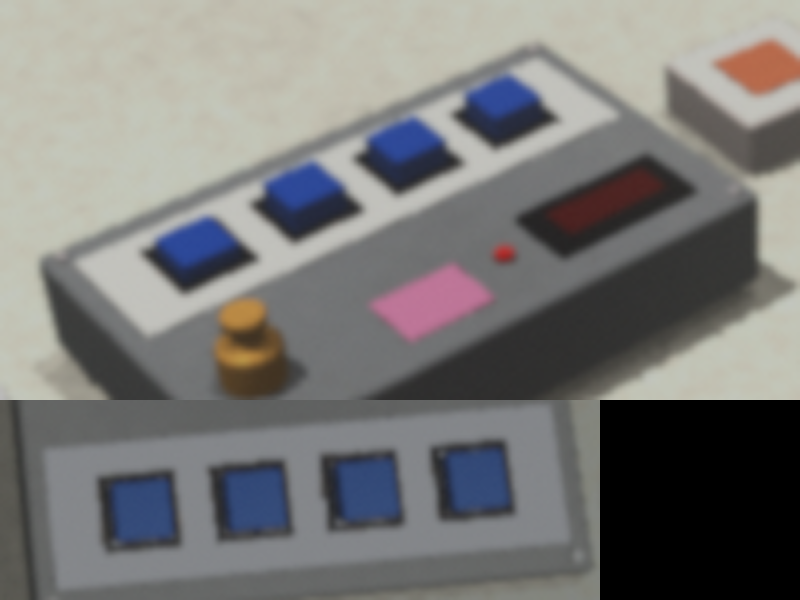

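Scene view: the rightmost key (crop ≈(200,245)) sits visibly lower than the others. I'll close the gripper and move over, then check from nearer.

Emit:
arm_command([
  [[0.1,-0.2,0,0,0,-0.05,-1],[0.2,-0.4,0,0,0,-0.1,-1],[0.3,-0.6,0,0,0,-0.14,-1],[0.35,-0.8,0,0,0,-0.18,-1],[0.4,-1,0,0,0,-0.2,-1]],
])

```text
time: 0.6
tool_pos: [0.3554, 0.3359, 0.1996]
ee_rot: [0.968, 0.252, -0.0, 0.0]
wrist_force: [1.4, -0.6, 0.4]
grip_width: 0.147
```

Emit:
arm_command([
  [[0.1,-0.2,0,0,0,-0.03,-1],[0.2,-0.4,0,0,0,-0.06,-1],[0.25,-0.6,0,0,0,-0.09,-1],[0.3,-0.8,0,0,0,-0.128,-1],[0.3,-1,0,0,0,-0.128,-1]],
])

```text
time: 1.1
tool_pos: [0.4299, 0.1002, 0.2]
ee_rot: [0.999, 0.054, 0.0, 0.0]
wrist_force: [1.1, 0.1, -0.1]
grip_width: 0.0
```

```bash
python3 - <<'E'
from h import *
from scipy.spatial.transform import Rotation as Ro
s=ctrl.read_state();w=ctrl.capture("wrist")
print(s)
cv2.imwrite("pics/w1.png",w[:,:,::-1])
p=ctrl.camera_params("wrist");T=np.eye(4);T[:3,:3]=Ro.from_quat(s["ee_rot"]).as_matrix();T[:3,3]=s["tool_pos"];T=T@p["T_tool_cam"]
for c,b in blue(w,300): print(c.round(1),b,hit(*ray(p,c,T),.069).round(4))
p=ctrl.camera_params("top");im=cv2.imread("pics/top0.png")[:,:,::-1]
h=cv2.cvtColor(im,cv2.COLOR_RGB2HSV);print(h[333,372])
m=cv2.inRange(h,(100,130,60),(130,255,255));n,l,st,c=cv2.connectedComponentsWithStats(m)
for i in range(1,n):
    if st[i,4]>60: print(c[i],st[i],hit(*ray(p,c[i]),.069).round(4))
E
```

```text
{'time': 1.1, 'joint_positions': array([ 6.97729338e-02, -1.92018488e-01,  2.02688559e+00, -1.65081038e-04,
        1.30604015e+00, -3.87986942e-02]), 'joint_velocities': array([-1.13039645e+00, -2.83234828e-01,  2.41146243e-01, -3.50712728e-04,
        4.95642819e-02, -1.18197965e+00]), 'joint_torque': array([  5.16403019, -21.27625823, -29.86816049,   0.08240088,
         0.14888657,   1.10193618]), 'tool_pos': array([0.42989757, 0.1001611 , 0.20000865]), 'ee_rot': array([9.98525655e-01, 5.42806913e-02, 3.43896939e-04, 7.43550585e-05]), 'wrist_force': array([ 1.1253684 ,  0.09772302, -0.07141835]), 'torque': array([-0.02210554,  0.01769822,  0.01084061]), 'grip_width': 0.000304642149241386}
[111 145 121]
[472.58174905 323.26996198] [464 315  18  17 263] [ 0.4772 -0.1937  0.069 ]
[439.52123552 326.15830116] [431 318  18  17 259] [ 0.4725 -0.1449  0.069 ]
[406.03816794 329.15267176] [398 321  17  17 262] [ 0.4676 -0.0957  0.069 ]
[372.33455882 332.30882353] [364 324  18  18 272] [ 0.4625 -0.0464  0.069 ]
```

View pics/w1.png

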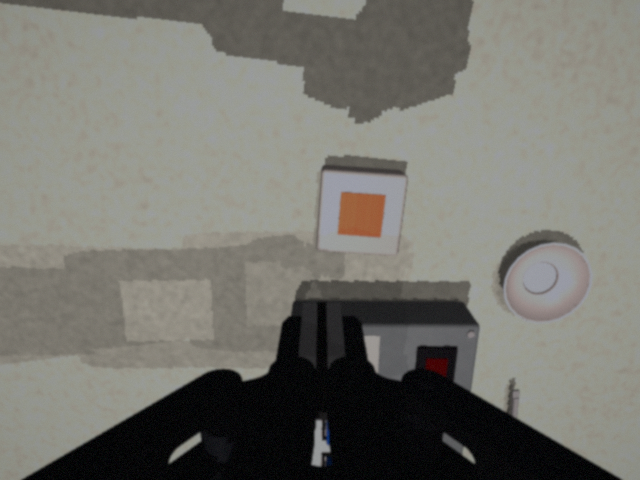

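The wrist view is blocked by the fingers (box right of (300-480, 300+)), but the top and scene estimates agree to about 4 mm. I'll go over place 4.

Emit:
arm_command([
  [[0.04,-0.2,0,0,0,0,-1],[0.08,-0.4,0,0,0,0,-1],[0.12,-0.6,0,0,0,0,-1],[0.15,-0.8,0,0,0,0,-1],[0.178,-1,0,0,0,0,-1]],
])

```text
time: 1.65
tool_pos: [0.4731, -0.1454, 0.1998]
ee_rot: [0.998, 0.055, -0.0, -0.0]
wrist_force: [1.7, -0.6, 0.4]
grip_width: 0.001
```

Emit:
arm_command([
  [[0,-0.054,-0.1,0,0,0,-1],[0,-0.054,-0.25,0,0,0,-1],[0,-0.054,-0.4,0,0,0,-1],[0,-0.054,-0.4,0,0,0,-1],[0,-0.054,-0.4,0,0,0,-1],[0,-0.054,-0.4,0,0,0,-1]],
])

```text
time: 2.25
tool_pos: [0.475, -0.1578, 0.1023]
ee_rot: [0.998, 0.056, 0.002, 0.001]
wrist_force: [0.0, -0.8, 0.4]
grip_width: 0.002
```

```bash
python3 - <<'E'
from h import *
s=ctrl.read_state();print(s["tool_pos"],s["ee_rot"],s["wrist_force"])
a=ctrl.capture("scene")[:,:,::-1];b=ctrl.capture("top")[:,:,::-1]
cv2.imwrite("pics/c2.png",np.hstack([cv2.resize(a[170:290,110:270],(560,420),interpolation=2),cv2.resize(b[280:385,440:500],(240,420),interpolation=2)]))
E
```

```text
[ 0.47501248 -0.15784506  0.10228626] [9.98455801e-01 5.55206797e-02 1.61634295e-03 9.25089643e-04] [ 0.04722217 -0.80863945  0.37290675]
```

View pics/c2.png

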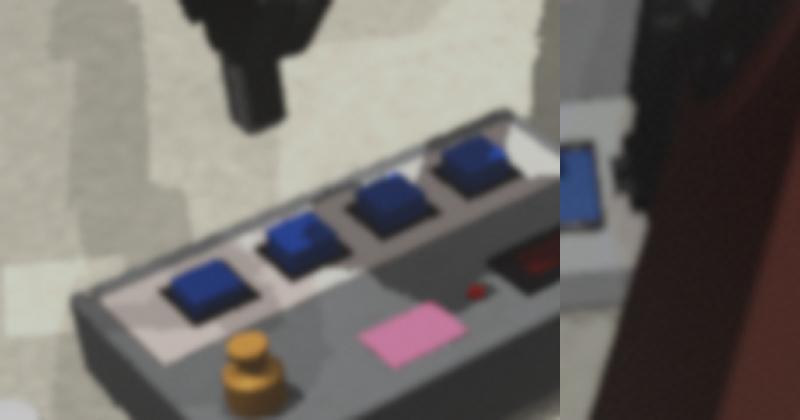

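The tool is between places 3 and 4 because the rows fell short. I'll shift to place 4.

Emit:
arm_command([
  [[0.018,-0.151,0,0,0,0,-1],[0.018,-0.151,0,0,0,0,-1],[0.018,-0.151,0,0,0,0,-1],[0.018,-0.151,-0.06,0,0,0,-1],[0.018,-0.151,-0.08,0,0,0,-1],[0.018,-0.151,-0.08,0,0,0,-1],[0.018,-0.151,-0.08,0,0,0,-1]],
])

```text
time: 3.05
tool_pos: [0.4778, -0.1946, 0.0804]
ee_rot: [0.998, 0.056, 0.0, -0.0]
wrist_force: [0.6, -0.2, -0.4]
grip_width: -0.002
```

```bash
python3 - <<'E'
from h import *
s=ctrl.read_state();print(s["tool_pos"],s["ee_rot"],s["wrist_force"])
a=ctrl.capture("scene")[:,:,::-1]
cv2.imwrite("pics/c3.png",cv2.resize(a[180:290,120:270],(750,550),interpolation=2))
E
```

```text
[ 0.47784594 -0.19464274  0.08037342] [ 9.98456137e-01  5.55458345e-02  2.26591472e-05 -3.66249502e-05] [ 0.56832978 -0.15391697 -0.42909775]
```

View pics/c3.png

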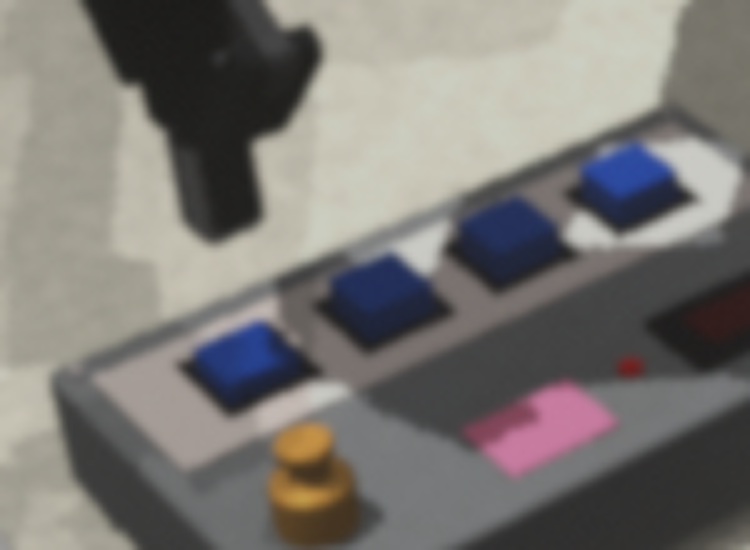

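```bash
cat >>h.py <<'E'
def proj(p,X,T=None):
    T=p["cam_to_world"] if T is None else T
    c=np.linalg.inv(T)@np.r_[X,1]
    return np.array([p["cx"]+p["fx"]*c[0]/-c[2],p["cy"]-p["fy"]*c[1]/-c[2]])
E
python3 - <<'E'
from h import *
p=ctrl.camera_params("scene");s=ctrl.read_state();print(s["tool_pos"])
f=lambda X:((proj(p,X)-[120,180])*5).round()
print("tip",f(s["tool_pos"]))
for i in range(4): print(i+1,f([.4635+.0052*i,-.047-.0495*i,.069]), f([.4635+.0052*i,-.047-.0495*i,.065]))
print("on ray tip px:",[hit(*ray(p,(120+215/5,180+232/5)),z).round(4) for z in(.08,.09,.1,.11)])
E
```

```text
[ 0.47806866 -0.19486842  0.08058696]
tip [234. 308.]
1 [623. 167.] [623. 177.]
2 [502. 221.] [503. 231.]
3 [374. 279.] [376. 289.]
4 [239. 339.] [241. 349.]
on ray tip px: [array([ 0.4344, -0.1829,  0.08  ]), array([ 0.4486, -0.1872,  0.09  ]), array([ 0.4628, -0.1915,  0.1   ]), array([ 0.477 , -0.1958,  0.11  ])]
```

The reported tip projects to crop (234,308), but the real one shows at about (215,240). That puts the fingertip about 30 mm higher than reported, with x and y right. I'll descend by feel.

Emit:
arm_command([
  [[0.004,0,-0.02,0,0,0,-1],[0.004,0,-0.04,0,0,0,-1],[0.004,0,-0.05,0,0,0,-1],[0.004,0,-0.056,0,0,0,-1],[0.004,0,-0.056,0,0,0,-1],[0.004,0,-0.056,0,0,0,-1]],
])

```text
time: 3.7
tool_pos: [0.4788, -0.1951, 0.0661]
ee_rot: [0.998, 0.055, -0.0, -0.0]
wrist_force: [0.5, 0.3, 0.3]
grip_width: -0.006
```

```bash
python3 - <<'E'
from h import *
p=ctrl.camera_params("scene");s=ctrl.read_state();print(s["tool_pos"],s["ee_rot"],s["wrist_force"],s["joint_torque"],s["grip_width"])
print(((proj(p,s["tool_pos"])-[120,150])*4).round())
a=ctrl.capture("scene")[:,:,::-1]
cv2.imwrite("pics/c4.png",cv2.resize(a[150:290,120:270],(600,560),interpolation=2))
E
```

```text
[ 0.47880562 -0.19512309  0.06607356] [ 9.98474834e-01  5.52087398e-02 -1.60652022e-05 -1.55381083e-05] [0.45170492 0.3080182  0.26552255] [ 4.98761045e-03 -3.21224892e+01 -2.57344776e+01 -7.31122964e-05
  7.38811155e-03  3.11847521e-05] -0.0058824860856179035
[193. 397.]
```

View pics/c4.png

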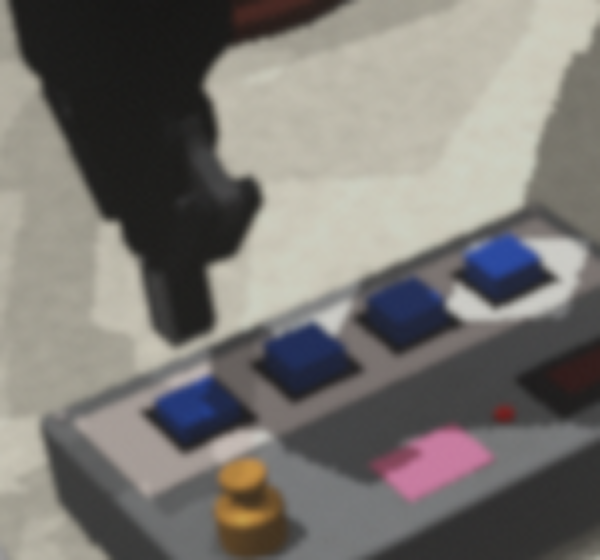

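```bash
python3 - <<'E'
from h import *
from scipy.spatial.transform import Rotation as Ro
s=ctrl.read_state();w=ctrl.capture("wrist").copy()
p=ctrl.camera_params("wrist");T=np.eye(4);T[:3,:3]=Ro.from_quat(s["ee_rot"]).as_matrix();T[:3,3]=s["tool_pos"];T=T@p["T_tool_cam"]
for i in range(4):
    q=proj(p,[.4635+.0052*i,-.047-.0495*i,.069],T);print(i+1,q.round())
    cv2.circle(w,tuple(int(v) for v in q),4,(255,255,0),1)
q=proj(p,s["tool_pos"],T);print(q);cv2.circle(w,tuple(int(v) for v in q),4,(255,0,0),1)
q=proj(p,s["tool_pos"]+[0,0,.03],T);print(q);cv2.circle(w,tuple(int(v) for v in q),4,(0,255,0),1)
for c,b in blue(w,200): print(c,b)
cv2.imwrite("pics/w2.png",w[:,:,::-1])
E
```

```text
1 [ 326. -123.]
2 [325.  43.]
3 [324. 179.]
4 [323. 293.]
[322.18989668 289.39406509]
[322.34628067 323.4633294 ]
[323.24088003  40.6412185 ] [ 288    3   72   77 5318]
[321.99951243 176.21647977] [ 290  144   65   66 4102]
[320.63491431 283.1064169 ] [ 292  258   58   57 2509]
```

View pics/w2.png

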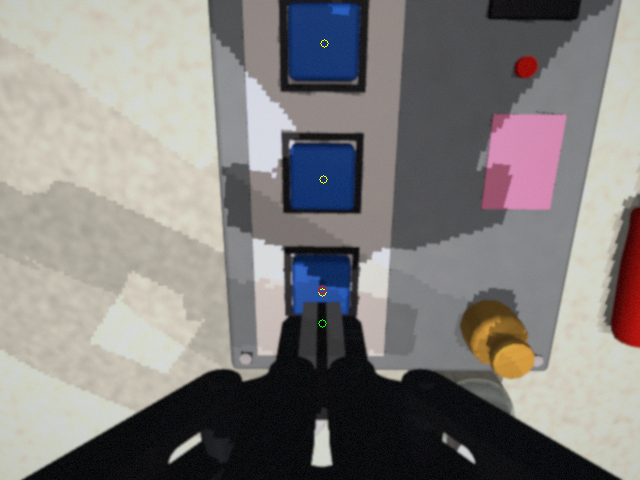

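The wrist view confirms the pose: the projected key places fall on the keys at (323,41), (322,176) and (321,283). The fingers end about 30 mm short of the reported TCP. I'll lower to just above key 4.

Emit:
arm_command([
  [[0,0.002,-0.04,0,0,0,-1],[0,0.002,-0.08,0,0,0,-1],[0,0.002,-0.1,0,0,0,-1],[0,0.002,-0.1,0,0,0,-1],[0,0.002,-0.1,0,0,0,-1],[0,0.002,-0.1,0,0,0,-1]],
])

```text
time: 4.4
tool_pos: [0.4791, -0.1947, 0.0413]
ee_rot: [0.998, 0.055, 0.0, 0.0]
wrist_force: [0.4, 0.9, 0.3]
grip_width: 0.001
```

Emit:
arm_command([
  [[0,0,-0.006,0,0,0,-1],[0,0,-0.006,0,0,0,-1],[0,0,-0.006,0,0,0,-1],[0,0,-0.006,0,0,0,-1]],
])

```text
time: 4.8
tool_pos: [0.4789, -0.1946, 0.0397]
ee_rot: [0.998, 0.055, 0.0, 0.0]
wrist_force: [0.0, -0.8, 0.4]
grip_width: -0.001
```

Emit:
arm_command([
  [[0,0,-0.006,0,0,0,-1],[0,0,-0.006,0,0,0,-1],[0,0,-0.006,0,0,0,-1],[0,0,-0.006,0,0,0,-1]],
])

```text
time: 5.2
tool_pos: [0.4788, -0.1946, 0.0381]
ee_rot: [0.998, 0.055, -0.0, -0.0]
wrist_force: [0.0, -0.4, -0.2]
grip_width: 0.002
```

```bash
python3 - <<'E'
from h import *
s=ctrl.read_state();print(s["tool_pos"],s["wrist_force"],s["torque"])
a=ctrl.capture("scene")[:,:,::-1]
cv2.imwrite("pics/c5.png",cv2.resize(a[180:280,120:240],(720,600),interpolation=2))
E
```

```text
[ 0.47875828 -0.19458664  0.03807671] [ 0.03285005 -0.4202491  -0.16740131] [-0.02853691  0.01181352 -0.04968085]
```

View pics/c5.png

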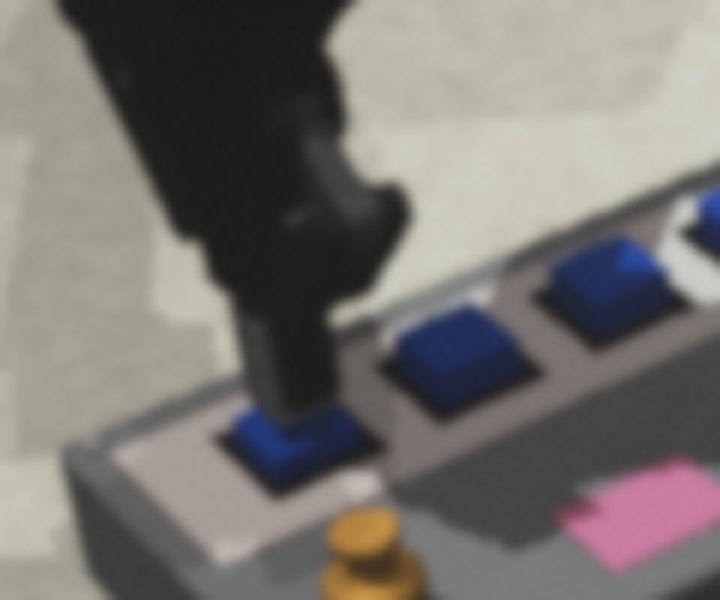

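Tip at (290,420) is just above key 4, which stands lower than its neighbours. I'll continue in small steps.

Emit:
arm_command([
  [[0,0,-0.006,0,0,0,-1],[0,0,-0.006,0,0,0,-1],[0,0,-0.006,0,0,0,-1]],
])

```text
time: 5.55
tool_pos: [0.4787, -0.1945, 0.0365]
ee_rot: [0.998, 0.055, -0.0, -0.0]
wrist_force: [0.5, 0.5, 1.0]
grip_width: -0.004
```

Emit:
arm_command([
  [[0,0,-0.006,0,0,0,-1],[0,0,-0.006,0,0,0,-1],[0,0,-0.006,0,0,0,-1]],
])

```text
time: 5.85
tool_pos: [0.4787, -0.1945, 0.035]
ee_rot: [0.998, 0.055, -0.0, -0.0]
wrist_force: [0.6, 0.1, 0.5]
grip_width: 0.002
```

Emit:
arm_command([
  [[0,0,-0.004,0,0,0,-1],[0,0,-0.004,0,0,0,-1],[0,0,-0.004,0,0,0,-1]],
])

```text
time: 6.15
tool_pos: [0.4788, -0.1946, 0.0341]
ee_rot: [0.998, 0.055, -0.0, -0.0]
wrist_force: [0.2, 1.4, -0.6]
grip_width: 0.003
```

Emit:
arm_command([
  [[0,0,-0.004,0,0,0,-1],[0,0,-0.004,0,0,0,-1],[0,0,-0.004,0,0,0,-1]],
])

```text
time: 6.45
tool_pos: [0.4788, -0.1946, 0.0333]
ee_rot: [0.998, 0.055, -0.0, -0.0]
wrist_force: [-0.5, 0.2, 2.9]
grip_width: -0.004
```

Emit:
arm_command([
  [[0,0,-0.002,0,0,0,-1],[0,0,-0.002,0,0,0,-1],[0,0,-0.002,0,0,0,-1]],
])

```text
time: 6.75
tool_pos: [0.4788, -0.1946, 0.0327]
ee_rot: [0.998, 0.055, -0.0, -0.0]
wrist_force: [-0.6, 0.8, 2.4]
grip_width: 0.0
```

Emit:
arm_command([
  [[0,0,-0.002,0,0,0,-1],[0,0,-0.002,0,0,0,-1],[0,0,-0.002,0,0,0,-1]],
])

```text
time: 7.05
tool_pos: [0.4788, -0.1946, 0.0321]
ee_rot: [0.998, 0.055, 0.0, 0.0]
wrist_force: [-0.7, 0.6, 3.1]
grip_width: 0.006
```

Emit:
arm_command([
  [[0,0,-0.004,0,0,0,-1],[0,0,-0.004,0,0,0,-1],[0,0,-0.004,0,0,0,-1]],
])

```text
time: 7.35
tool_pos: [0.4788, -0.1946, 0.0311]
ee_rot: [0.998, 0.055, 0.0, 0.0]
wrist_force: [-0.4, 0.2, 3.4]
grip_width: 0.003
```

The force reached about 2.5–3 N within 1 mm of contact, so this is the latched key (a free one would give about 1.2–1.6 N). I'll press it home.

Emit:
arm_command([
  [[0,0,-0.004,0,0,0,-1],[0,0,-0.004,0,0,0,-1],[0,0,-0.004,0,0,0,-1]],
])

```text
time: 7.65
tool_pos: [0.4788, -0.1946, 0.0301]
ee_rot: [0.998, 0.055, 0.0, 0.0]
wrist_force: [-1.6, 0.5, 3.0]
grip_width: -0.002
```

Emit:
arm_command([
  [[0,0,-0.004,0,0,0,-1],[0,0,-0.004,0,0,0,-1],[0,0,-0.004,0,0,0,-1]],
])

```text
time: 7.95
tool_pos: [0.4788, -0.1946, 0.0291]
ee_rot: [0.998, 0.055, 0.0, 0.0]
wrist_force: [-2.0, 0.6, 3.4]
grip_width: 0.002
```

Emit:
arm_command([
  [[0,0,-0.004,0,0,0,-1],[0,0,-0.004,0,0,0,-1],[0,0,-0.004,0,0,0,-1]],
])

```text
time: 8.25
tool_pos: [0.4788, -0.1946, 0.0288]
ee_rot: [0.998, 0.055, -0.0, -0.0]
wrist_force: [-2.2, 0.5, 7.9]
grip_width: 0.006
```

Home stop reached: 7.9 N, about 5 mm after contact. I'll release straight up.

Emit:
arm_command([
  [[0,0,0.01,0,0,0,-1],[0,0,0.03,0,0,0,-1],[0,0,0.06,0,0,0,-1],[0,0,0.15,0,0,0,-1],[0,0,0.3,0,0,0,-1],[0,0,0.45,0,0,0,-1],[0,0,0.45,0,0,0,-1],[0,0,0.45,0,0,0,-1]],
])

```text
time: 9.05
tool_pos: [0.4796, -0.1951, 0.1419]
ee_rot: [0.998, 0.055, 0.001, 0.001]
wrist_force: [0.1, -0.4, 0.5]
grip_width: -0.003
```

```bash
python3 - <<'E'
from h import *
s=ctrl.read_state();print(s["tool_pos"],s["wrist_force"])
a=ctrl.capture("scene")[:,:,::-1]
cv2.imwrite("pics/c6.png",cv2.resize(a[180:380,70:350],(784,560),interpolation=2))
E
```

```text
[ 0.4795791  -0.19508337  0.1419473 ] [ 0.06229214 -0.38162712  0.46511729]
```

View pics/c6.png

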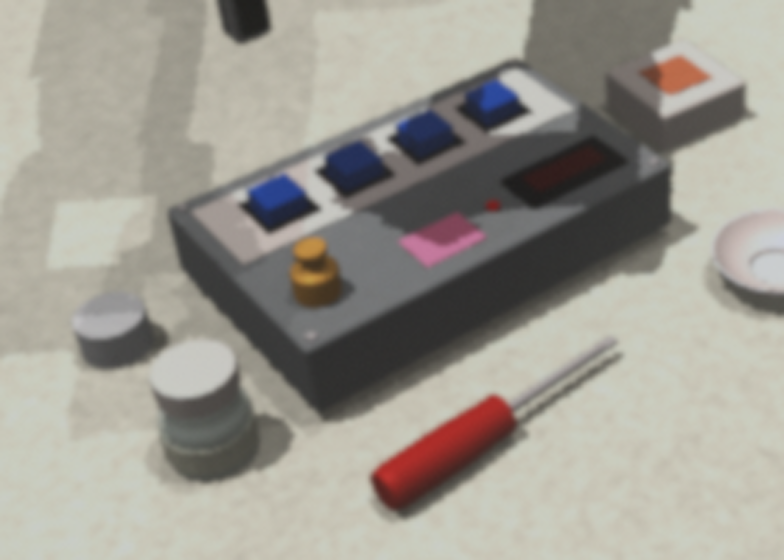

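Key 4, at (277,195), now looks as tall as the others and nothing has moved. I'll do one numeric check against the first picture.

```bash
python3 - <<'E'
from h import *
b=ctrl.capture("scene");a=cv2.imread("pics/scene0.png")[:,:,::-1]
for im in(a,b):
    h=cv2.cvtColor(np.ascontiguousarray(im),cv2.COLOR_RGB2HSV);m=cv2.inRange(h,(105,130,25),(130,255,255))[200:275,150:260]
    n,l,st,c=cv2.connectedComponentsWithStats(m)
    print([(c[i].round(1).tolist(),st[i].tolist()) for i in range(1,n) if st[i,4]>40])
E
python3 - <<'E'
import cv2,numpy as np
from station import ctrl
b=ctrl.capture("scene")[:,:,::-1];a=cv2.imread("pics/scene0.png")
f=lambda im:cv2.resize(im[200:280,140:270],(650,290),interpolation=2)
cv2.imwrite("pics/c7.png",np.vstack([f(a),f(b)]))
E
```

```text
[([95.0, 14.5], [87, 10, 17, 11, 113]), ([70.6, 25.5], [63, 20, 17, 12, 128]), ([45.1, 37.0], [37, 31, 18, 13, 141]), ([18.6, 51.0], [10, 45, 19, 13, 155])]
[([95.6, 14.6], [88, 9, 16, 12, 114]), ([70.6, 25.2], [63, 21, 16, 10, 96]), ([45.4, 36.8], [38, 32, 16, 11, 106]), ([18.0, 49.4], [10, 43, 18, 14, 158])]
```

View pics/c7.png

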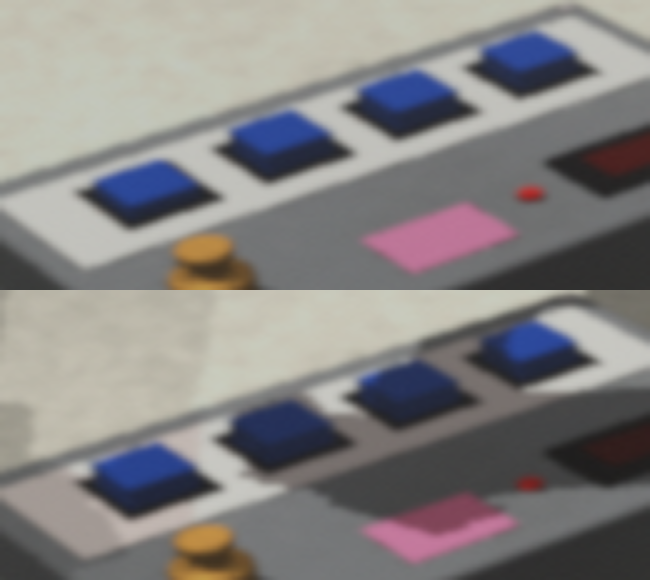

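Key 4 rose by about 2 px (4 mm) and the others are unchanged. Handing in.

```bash
python3 -c "
from station import ctrl
print(ctrl.close_job())"
```

```text
the job is handed in; nothing more can be done
None
```

The latched key was the rightmost one (place 4). I pressed it home and let it spring up, then handed the job in at about 9 s of robot time; no verdict is reported.

- **Finding it:** it stood about 4 mm lower than the others in the scene picture. Touch agreed: the force rose to about 2.5–3 N within 1 mm of contact. I did not touch the other three keys.
- **Pressing it:** the finger went about 5 mm past first contact, where the force jumped to 7.9 N at the end stop. I then drew straight up and clear.
- **Last checks:** compared with the first picture, the place 4 key had risen by about 2 px (roughly 4 mm) to match its neighbours. The other keys were unchanged, and the loose things I could see in that picture looked undisturbed. The final wrist force was within its noise, so the robot was touching nothing.
- **What disagreed:** the real fingertips end about 30 mm short of the reported tool position. Both the scene and wrist cameras showed this, so I went down by feel. My early moves also fell short of their sideways target because of the per-row limit, which I corrected before coming down.

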